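Slide the carton home in the locating corner

ROBOT

A 6-joint arm with a two-finger parallel gripper is mounted at the origin on a cart in front of the work surface, level with it; the furniture and walls round the work are solid. World frame = base frame: x ahead of the robot, y to its left, z up, the work surface at z = 0. Lengths are in m, angles in rad, forces in N, time in s.
With the tool pointing down it reaches from about 0.275 to 0.725 m from the base axis. Payload 5.6 kg.
Tool frame: the origin (TCP) lies at the very end of the fingers, on their centre line; the grasp point (between the pads) lies 19 mm behind it; z points along the fingers, y is the line along which they close (so a half turn about z gives the same grasp; the last joint's range is limited). The gripper opens to 85 mm and grips with 20 to 120 N. Pads are 22 mm wide; open, the fingers measure 114 mm over their backs; the gripper's body (76 mm by 85 mm) begins 54 mm behind the grasp point. The pads swing forward as they close: fully open they stand 13 mm farther back than shut.
Start: joints at [-0.878, 0.255, 0.108, 0, -1.424, -0.285], TCP at [0.218, -0.505, 0.231] pointing down, gripper open.
Joint ranges: [-2.95, 2.95], [-1.21, 1.97], [-1.09, 1.5], [-2.87, 1.71], [-2.94, -0.07], [-3.05, 3.05]. Speed limits (rad/s): [2.57, 2.57, 3.14, 3.14, 3.14, 3.14].

INTERFACE

Orientations are given as a unit quaternion [x, y, z, w].
In Python, from workcell import env gives the robot as it stands.
- The arm moves only by the tool jog_arm, never from a script. Its argument "increments" is a list of rows, each an object with "xyz": the shift along the tool's x, y, z in mm, a list of three; "twist": the turn, a rotation vector about the tool's x, y, z in rad, a list of three; "jaw": the finger opening in mm, from 0 to 85.4. A call has 1 to 5 rows; each row shifts and turns the commanded pose from where the row before left it, along the tool's axes as they then stand; what a row does not reach is not made up. A row lasts 1/10 s, in which the tool goes at most 50 mm and 8.59 degrees, less where a joint would pass 70% of its speed; a pose out of reach is approached as far as the arm can. A call with a gripper value outside its range is refused whole. The fingers move at their own pace and stop on an object; "force" is the grip in N (left out, the last holds). Time passes only in rows, so rows that do not move let the fingers close. It gives the time, the measured TCP pose, the force, the opening and the grip force at its end, in the units of the state.
- env.get_state(): the state, without advancing time (a new reading comes with each control period).
- env.snapshot(name): name is "scene" or "top"; returns the picture (420x560x3 uint8, red, green, blue); there is no depth.
- env.camera_model(name): a dict with "fov_y" (degrees; the focal length in pixels is half the picture's height over the tangent of half this angle, whatever the lens; pixels are square), "cx", "cy" (the principal point, pixels), "world_from_camera" (4x4, takes a point from camera to world coordinates). Camera axes: x right, y up, looking along -z (the intrinsics and any distortion apply to the point x, -y, -z); pixel columns grow to the right and rows downward; lengths in m; the calibration is good to about 2 mm. A picture is of the moment at which its call begins. camera_model takes no time and is no camera call.
- env.finish_job(): hands the job in; it is judged then, once.
Trained networks look in the newest picture that a camera, given by its name, has taken for a name from the list of things; names that differ only in an ending like _2 or _b are one class to them, and where a whole thing is asked for, a point or a joint stands for the part that bears it (a point fixed in the world has none). Each returns a list of dicts, best first, with "confidence" (0 to 1); they miss things now and then, are a little off and sometimes report something else, mostly with a low value. They report only what shows in the picture. A call takes as long as a camera call. They do not tell look-alikes from the thing itself.
- env.boxes_of(camera, name): "at" ([x, y, z] in m, in world coordinates, good to about 4 mm: the middle of the surface that is visible of it).
- env.trace(camera, name): "region" (420x560 bool, what is visible of it).
The state is a dict: "clock": time; "qpos": joint angles; "joint_vel": joint speeds; "effort": joint torques, N m; "tcp_pos": TCP position; "tcp_rot": TCP orientation; "wrist_force": force on the tool from outside, world axes, zero at the start; "wrist_torque": the same for the moment, N m; "gripper_width": opening from 0.0 (shut) to 1.0 (fully open); "gripper_force": force on a finger pad.
Only numpy, scipy, OpenCV 4.12 (cv2) and the standard library are available. Lean on these libraries where they do the work, as an engineer would, in place of code of your own. Each camera call takes 0.05 s, during which the arm holds its last target. There are 200 camera calls.

TASK

Using only the outside of the fingers, push the white carton of microscope slides along the worktop into the metal locating corner until it is fully home: one long side lies flat against the long rail and one end touches the short rail. Only push it: do not pinch it, lift it or tip it over, and leave the other things on the worktop where they are.

Things in the scene. Friction and masses are not known exactly. Their poses are not given: they have to be found in the camera images.
- slide_carton: plain white closed carton of slides, rigid box 100 x 50 x 36 mm, about 0.25 kg, loose, lying flat. Origin: centre of its underside; x along its 100 mm length, y across its 50 mm width, z up. It starts on the robot's side of the long rail, between that rail's two ends, clear of both rails, its length turned up to about 26 degrees from the long rail's direction.
- locating_corner: L-shaped aluminium stop fixed to the worktop: rails 25 mm high, 10 mm thick, 3 x 14 mm foot flange outside. Origin: inner corner at worktop height, z up. Long rail's inner face: plane x = 0, 260 mm along -y. Short rail's inner face: plane y = 0, 65 mm along -x. The nook is at negative x, y; x points away from the robot within 12 deg. Carton home: its origin at x -25, y -50 mm here, its length along y, either way round.
- small_bottle: bystander: white plastic reagent bottle with red screw cap, 45 mm diameter, 78 mm tall, upright, beyond (left of) the short rail; origin at the centre of its underside
- tape_roll: bystander: roll of cream tape lying flat, 67 mm diameter, 19 mm high, behind the long rail; origin at the centre of its underside
- marker: bystander: marker pen 131 x 11 x 12 mm, lying behind the long rail; origin at the centre of its underside, x along its length
- petri_dish: bystander: closed round petri dish 88 mm diameter, 16 mm high, right of the work; origin at the centre of its underside
- lab_timer: bystander: flat white timer with three buttons, 64 x 62 x 20 mm, right of the work; origin at the centre of its underside
- film_roll: bystander: upright roll of film, 56 mm diameter, 50 mm high, left of the work near the robot; origin at the centre of its underside
Not all that is in view belongs to the job. Of the things that look like the slide_carton, the smaller one is meant.

How it is judged:
At the end, for the whole second after the job is handed in: The carton lies flat and at rest with its long side on the long rail (gap at its middle under 3.5 mm, parallel within 0.05 rad) and one end on the short rail (gap under 4 mm) (x of slide_carton in the frame of locating_corner between -0.0285 and -0.022 m and y of slide_carton in the frame of locating_corner between -0.054 and -0.046 m and angle between the x axis of slide_carton and the y axis of locating_corner, either way round below 0.05 rad and angle between slide_carton's own z axis and vertical below 0.05 rad and height (world z) of slide_carton below 0.004 m and linear speed of slide_carton below 0.01 m/s); the robot touches nothing.
It fails at once if the carton is lifted off the worktop (more than 12 mm) (height (world z) of slide_carton above 0.012 m).
It fails at once if the carton is tipped (more than 0.25 rad) (angle between slide_carton's own z axis and vertical above 0.25 rad).
It fails at once if the carton is taken between the fingers (the grasp point comes inside the carton) (x of the grasp point in the frame of slide_carton between -0.045 and 0.045 m and y of the grasp point in the frame of slide_carton between -0.02 and 0.02 m and z of the grasp point in the frame of slide_carton below 0.034 m).
It fails at once if another thing on the worktop is moved more than 20 mm (distance of any of small_bottle, tape_roll, marker, petri_dish, lab_timer, film_roll from where it was at the start of the episode above 0.02 m).
It fails at once if another thing on the worktop is tipped (angle between any of small_bottle, tape_roll, petri_dish, lab_timer, film_roll's own z axis and vertical above 0.3 rad).
It also fails if it takes over 42 s, if anything falls off the work surface, if the arm or the gripper's body presses on something with over 40 N, if the wrist force passes 120 N, or if a joint passes its speed limit or range.

## Working session

There is one attempt and no reset: what is moved stays moved. The work goes in short steps, Python scripts to look and compute and a tool call to move; the robot and the scene stay as the last step left them, time stands still between calls to the robot, and variables do not carry over. Pictures are saved under pics/ and viewed, at most 10 in all, crops included, and the job is handed in when it is done.

Besides the shell and the picture viewer there is one more tool, called after "Call:" as a command line: name --argument value ..., lists and objects as JSON in quotes. jog_arm: Moves the arm, as the interface text tells. Its arguments: {"type":"object","properties":{"increments":{"type":"array"},"force":{"type":"number"}},"required":["increments"]}

```bash
mkdir -p pics; python3 - <<'E'
from workcell import env
import cv2
for c in ("top","scene"):
    im=env.snapshot(c); cv2.imwrite(f"pics/{c}0.png",im[:,:,::-1]); print(c,env.camera_model(c))
    for n in ("slide_carton","locating_corner","petri_dish","film_roll","lab_timer","small_bottle"):
        print(n,[(d["confidence"],[round(float(v),3) for v in d["at"]]) for d in env.boxes_of(c,n)][:3])
s=env.get_state();print(s)
E
```

```text
top {'fov_y': 43.85411976573276, 'cx': 287.91709046283233, 'cy': 201.28441704156094, 'world_from_camera': array([[ 0.01263702,  0.99207179, -0.12503546,  0.42438111],
       [-0.99991332,  0.01299979,  0.0020858 , -0.01746921],
       [ 0.0036947 ,  0.12499827,  0.99215008,  1.16110644],
       [ 0.        ,  0.        ,  0.        ,  1.        ]])}
slide_carton [(0.77, [0.516, 0.02, 0.038]), (0.66, [0.444, -0.139, 0.046])]
locating_corner [(0.98, [0.637, 0.019, 0.015]), (0.2, [0.675, -0.077, 0.011])]
petri_dish [(0.8, [0.574, -0.347, 0.016])]
film_roll [(0.69, [0.435, 0.263, 0.05]), (0.67, [0.693, 0.057, 0.021])]
lab_timer [(0.61, [0.419, -0.332, 0.018]), (0.3, [0.694, 0.055, 0.019])]
small_bottle [(0.84, [0.578, 0.196, 0.077])]
scene {'fov_y': 45.421230658668065, 'cx': 281.8076635788132, 'cy': 212.69633346192944, 'world_from_camera': array([[-0.86151735,  0.38795324, -0.32753647,  0.11762828],
       [-0.50772092, -0.65483496,  0.55983091,  0.72113836],
       [ 0.00270589,  0.64860116,  0.76112366,  1.10001415],
       [ 0.        ,  0.        ,  0.        ,  1.        ]])}
slide_
[... 262 characters left out ...]
clock': 0.7, 'qpos': array([-8.78405912e-01,  2.55067084e-01,  1.08195501e-01, -6.98278577e-05,
       -1.42392183e+00, -2.84618536e-01]), 'joint_vel': array([ 0.00072151, -0.0009231 ,  0.00097784, -0.00093503, -0.0011072 ,
       -0.00032776]), 'effort': array([ 1.37371982e-03, -3.86298573e+01,  2.38036054e+01,  5.36690935e+00,
       -3.01305517e-04,  1.74895848e-05]), 'tcp_pos': array([ 0.21815036, -0.50485712,  0.23128808]), 'tcp_rot': array([-2.02471297e-01,  9.79288197e-01,  1.49236464e-05,  3.11813837e-05]), 'wrist_force': array([0.78249676, 0.68098083, 1.00941385]), 'wrist_torque': array([0.00701304, 0.04346782, 0.03503721]), 'gripper_force': 0.0, 'gripper_width': 1.0011691425671652}
```

View pics/top0.png

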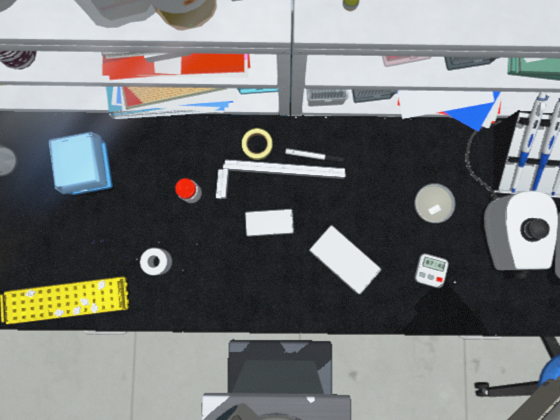

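View pics/scene0.png

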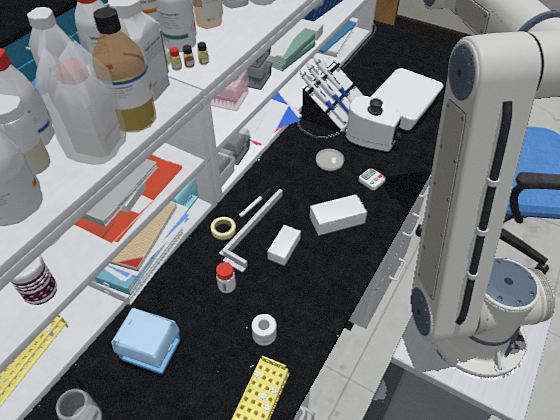

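```bash
cat > h.py <<'E'
from workcell import env
import cv2, numpy as np
from scipy.optimize import minimize
def proj(c,P):
    m=env.camera_model(c); T=np.linalg.inv(m["world_from_camera"]); f=210/np.tan(np.radians(m["fov_y"]/2))
    q=np.c_[P,np.ones(len(P))]@T.T; return np.c_[m["cx"]+f*q[:,0]/-q[:,2], m["cy"]+f*q[:,1]/q[:,2]]
def box(x0,x1,y0,y1,h): return np.array([[x,y,z] for x in(x0,x1) for y in(y0,y1) for z in(0,h)],float)
CART=[box(-.05,.05,-.025,.025,.036)]
CORN=[box(0,.01,-.26,.01,.025),box(-.065,.01,0,.01,.025),box(.01,.024,-.26,.01,.003),box(-.065,.01,.01,.024,.003)]
def place(B,p):
    c,s=np.cos(p[2]),np.sin(p[2]); return B@np.array([[c,s,0],[-s,c,0],[0,0,1]])+[p[0],p[1],0]
def sil(c,parts,p):
    S=4; im=np.zeros((420*S,560*S),np.uint8)
    for B in parts: cv2.fillConvexPoly(im,cv2.convexHull(np.round((proj(c,place(B,p))+.5)*S).astype(np.int32)),1)
    return cv2.resize(im.astype(np.float32),(560,420),interpolation=cv2.INTER_AREA)
def fit(masks,parts,p0):
    f=lambda p:sum(np.abs(sil(c,parts,p)-m).sum()/m.sum() for c,m in masks.items())
    r=minimize(f,p0,method="Nelder-Mead",options=dict(initial_simplex=np.array([p0]*4)+np.r_[np.zeros((1,3)),np.diag([.012,.012,.15])],xatol=2e-4,fatol=1e-4))
    return r.x,r.fun
def mask(c,name,near):
    for d in env.trace(c,name):
        r=d["region"]; v,u=np.nonzero(r); 
        if np.hypot(*(np.array([u.mean(),v.mean()])-proj(c,np.array([near]))[0]))<15: return r.astype(np.float32)
def rel(k,c):
    d=k[:2]-c[:2]; a=c[2]; return np.array([d@[np.cos(a),np.sin(a)],d@[-np.sin(a),np.cos(a)],(k[2]-np.pi/2-a+np.pi/2)%np.pi-np.pi/2])
def see(cams=("top",),near=(.516,.022,.03),ang=1.55):
    M={}
    for c in cams:
        env.snapshot(c); m=mask(c,"slide_carton",near)
        if m is not None: M[c]=m
    return fit(M,CART,[near[0],near[1],ang])
E
python3 - <<'E'
from h import *
im={}
for c in("top","scene"):
    im=env.snapshot(c)
    M=mask(c,"slide_carton",(.516,.022,.03)); 
    if M is not None: print(c,M.sum(),"carton",[fit({c:M},CART,[.516,.022,a]) for a in (1.45,1.7)])
    L=env.trace(c,"locating_corner"); print([(d["confidence"],d["region"].sum()) for d in L])
    if L: print("corner",[fit({c:L[0]["region"].astype(np.float32)},CORN,[.63,.13,a]) for a in(-.1,.1)])
E
```

```text
top 1114.0 carton [(array([0.52047728, 0.02196488, 1.63680333]), np.float64(0.033774685114622116)), (array([0.52052838, 0.02204201, 1.65240924]), np.float64(0.03456014394760132))]
[(0.74, np.int64(1506))]
corner [(array([ 0.63920878,  0.11620628, -0.06087219]), np.float64(0.10495518147945404)), (array([ 0.63925052,  0.11557084, -0.06324513]), np.float64(0.10786022245883942))]
scene 858.0 carton [(array([0.52314763, 0.01888809, 1.65103921]), np.float64(0.04749417304992676)), (array([0.52309708, 0.01891399, 1.65126475]), np.float64(0.04749417304992676))]
[(0.86, np.int64(864))]
corner [(array([ 0.64299145,  0.1122423 , -0.06259656]), np.float64(0.16854745149612427)), (array([ 0.64257746,  0.11318568, -0.05961158]), np.float64(0.16825810074806213))]
```

Call:
jog_arm --increments '[{"xyz": [-31, 28, 0], "twist": [0, 0, 0], "jaw": 50}, {"xyz": [-31, 28, 0], "twist": [0, 0, 0], "jaw": 50}, {"xyz": [-31, 28, 0], "twist": [0, 0, 0], "jaw": 50}, {"xyz": [-31, 28, 0], "twist": [0, 0, 0], "jaw": 50}, {"xyz": [-31, 28, 0], "twist": [0, 0, 0], "jaw": 50}]'

```text
clock: 1.5
tcp_pos: [0.3052, -0.3134, 0.2314]
tcp_rot: [-0.202, 0.979, -0.0, 0.0]
wrist_force: [0.7, 0.3, -0.2]
gripper_width: 0.586
gripper_force: 0.0
```

Call:
jog_arm --increments '[{"xyz": [-31, 28, 0], "twist": [0, 0, 0], "jaw": 50}, {"xyz": [-31, 28, 0], "twist": [0, 0, 0], "jaw": 50}, {"xyz": [-31, 28, 0], "twist": [0, 0, 0], "jaw": 50}, {"xyz": [-31, 28, 0], "twist": [0, 0, 0], "jaw": 50}, {"xyz": [-31, 28, 0], "twist": [0, 0, 0], "jaw": 50}]'

```text
clock: 2.0
tcp_pos: [0.3921, -0.1232, 0.2317]
tcp_rot: [-0.203, 0.979, -0.0, 0.0]
wrist_force: [0.4, -0.0, 0.2]
gripper_width: 0.584
gripper_force: 0.0
```

Call:
jog_arm --increments '[{"xyz": [-31, 28, 0], "twist": [0, 0, 0.12], "jaw": 50}, {"xyz": [-31, 28, 0], "twist": [0, 0, 0.12], "jaw": 50}, {"xyz": [0, 0, 20], "twist": [0, 0, 0.12], "jaw": 50}, {"xyz": [0, 0, 30], "twist": [0, 0, 0.11], "jaw": 50}, {"xyz": [0, 0, 0], "twist": [0, 0, 0], "jaw": 50}]'

```text
clock: 2.5
tcp_pos: [0.4283, -0.0509, 0.178]
tcp_rot: [0.031, 0.999, -0.0, -0.004]
wrist_force: [0.5, -0.1, -0.1]
gripper_width: 0.586
gripper_force: 0.0
```

Call:
jog_arm --increments '[{"xyz": [-11, 39, 0], "twist": [0, 0, 0], "jaw": 50}, {"xyz": [-11, 39, 0], "twist": [0, 0, 0], "jaw": 50}, {"xyz": [0, 0, 40], "twist": [0, 0, 0], "jaw": 50}, {"xyz": [0, 0, 40], "twist": [0, 0, 0], "jaw": 50}, {"xyz": [0, 0, 0], "twist": [0, 0, 0], "jaw": 50}]'

```text
clock: 3.0
tcp_pos: [0.4545, 0.0244, 0.0981]
tcp_rot: [0.03, 1.0, -0.001, -0.004]
wrist_force: [-1.1, -0.6, -0.4]
gripper_width: 0.587
gripper_force: 0.0
```

```bash
python3 - <<'E'
from h import *
s=env.get_state(); print(s["tcp_pos"],s["tcp_rot"],s["clock"])
im=env.snapshot("top"); cv2.imwrite("pics/t1.png",cv2.resize(im[120:320,150:450,::-1],(750,500),interpolation=cv2.INTER_CUBIC))
E
```

```text
[0.45449699 0.02440076 0.09812092] [ 0.03007275  0.9995379  -0.00127195 -0.0042413 ] 3.0
```

View pics/t1.png

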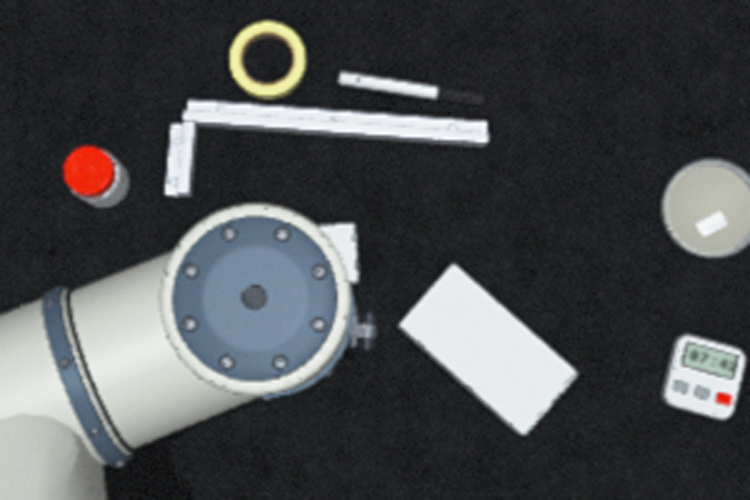

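Call:
jog_arm --increments '[{"xyz": [0, 0, 40], "twist": [0, 0, 0], "jaw": 50}, {"xyz": [0, 0, 40], "twist": [0, 0, 0], "jaw": 50}, {"xyz": [0, 0, 7], "twist": [0, 0, 0], "jaw": 50}, {"xyz": [-10, 0, 0], "twist": [0, 0, 0], "jaw": 50}, {"xyz": [-10, 0, 0], "twist": [0, 0, 0], "jaw": 50}]'

```text
clock: 3.55
tcp_pos: [0.4808, 0.0244, 0.0173]
tcp_rot: [0.03, 1.0, 0.0, 0.002]
wrist_force: [-4.9, 2.0, 1.9]
gripper_width: 0.583
gripper_force: 1.3
```

Call:
jog_arm --increments '[{"xyz": [-10, 0, 0], "twist": [0, 0, 0], "jaw": 50}, {"xyz": [-10, 0, 0], "twist": [0, 0, 0], "jaw": 50}, {"xyz": [-10, 0, 0], "twist": [0, 0, 0], "jaw": 50}, {"xyz": [-10, 0, 0], "twist": [0, 0, 0], "jaw": 50}, {"xyz": [-10, 0, 0], "twist": [0, 0, 0], "jaw": 50}]'

```text
clock: 4.05
tcp_pos: [0.528, 0.0206, 0.0143]
tcp_rot: [0.031, 1.0, -0.0, -0.0]
wrist_force: [-4.6, 0.2, 3.4]
gripper_width: 0.587
gripper_force: 2.1
```

```bash
python3 - <<'E'
from h import *
s=env.get_state(); print(s["tcp_pos"],s["tcp_rot"],s["wrist_force"],s["clock"])
im=env.snapshot("scene"); cv2.imwrite("pics/s1.png",cv2.resize(im[150:310,180:400,::-1],(770,560),interpolation=cv2.INTER_CUBIC))
E
```

```text
[0.52803691 0.02064535 0.01430824] [ 3.11291187e-02  9.99515316e-01 -1.30158500e-04 -3.06541330e-04] [-4.64958844  0.22688309  3.35709309] 4.05
```

View pics/s1.png

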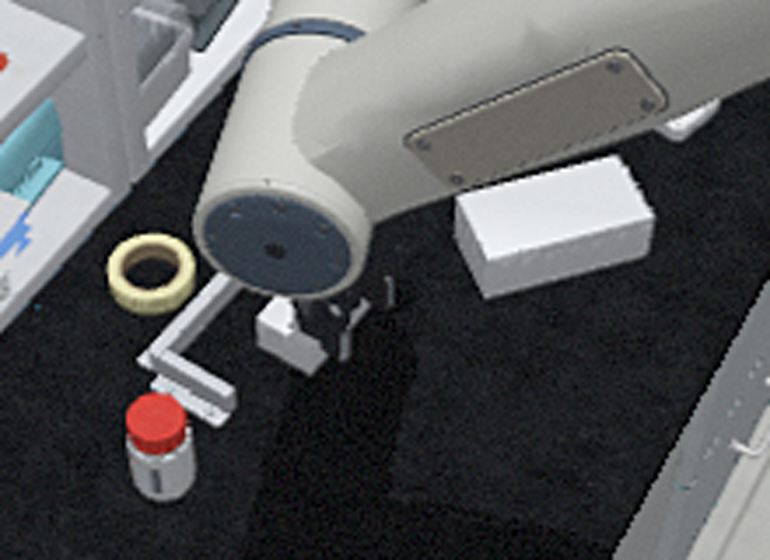

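Call:
jog_arm --increments '[{"xyz": [-9, 0, 0], "twist": [0, 0, 0], "jaw": 50}, {"xyz": [-9, 0, 0], "twist": [0, 0, 0], "jaw": 50}, {"xyz": [-9, 0, 0], "twist": [0, 0, 0], "jaw": 50}, {"xyz": [-7, 0, 0], "twist": [0, 0, 0], "jaw": 50}, {"xyz": [-3, 0, 0], "twist": [0, 0, 0], "jaw": 50}]'

```text
clock: 4.6
tcp_pos: [0.5653, 0.0186, 0.0141]
tcp_rot: [0.031, 1.0, 0.0, 0.0]
wrist_force: [-2.5, 0.8, 1.5]
gripper_width: 0.592
gripper_force: 1.5
```

Call:
jog_arm --increments '[{"xyz": [-2, 0, 0], "twist": [0, 0, 0], "jaw": 50}, {"xyz": [-1, 0, 0], "twist": [0, 0, 0], "jaw": 50}, {"xyz": [0, 0, 0], "twist": [0, 0, 0], "jaw": 50}]'

```text
clock: 4.9
tcp_pos: [0.5675, 0.0184, 0.0143]
tcp_rot: [0.031, 1.0, 0.0, 0.0]
wrist_force: [-0.9, -0.7, -0.4]
gripper_width: 0.584
gripper_force: 0.4
```

Call:
jog_arm --increments '[{"xyz": [-2, 0, 0], "twist": [0, 0, 0], "jaw": 50}, {"xyz": [-2, 0, 0], "twist": [0, 0, 0], "jaw": 50}]'

```text
clock: 5.1
tcp_pos: [0.5714, 0.0182, 0.0144]
tcp_rot: [0.031, 1.0, 0.0, 0.0]
wrist_force: [-1.7, 0.4, -1.0]
gripper_width: 0.586
gripper_force: 0.8
```

Call:
jog_arm --increments '[{"xyz": [-2, 0, 0], "twist": [0, 0, 0], "jaw": 50}, {"xyz": [0, 0, 0], "twist": [0, 0, 0], "jaw": 50}]'

```text
clock: 5.3
tcp_pos: [0.5727, 0.018, 0.0142]
tcp_rot: [0.031, 1.0, -0.0, -0.001]
wrist_force: [-5.1, 0.9, 1.8]
gripper_width: 0.582
gripper_force: 2.4
```

Call:
jog_arm --increments '[{"xyz": [-2, 0, 0], "twist": [0, 0, 0], "jaw": 50}, {"xyz": [0, 0, 0], "twist": [0, 0, 0], "jaw": 50}]'

```text
clock: 5.5
tcp_pos: [0.5727, 0.018, 0.0141]
tcp_rot: [0.031, 1.0, -0.0, -0.003]
wrist_force: [-10.8, 3.9, 7.1]
gripper_width: 0.584
gripper_force: 5.7
```

Call:
jog_arm --increments '[{"xyz": [-2, 0, 0], "twist": [0, 0, 0], "jaw": 50}, {"xyz": [0, 0, 0], "twist": [0, 0, 0], "jaw": 50}]'

```text
clock: 5.7
tcp_pos: [0.5727, 0.0179, 0.0141]
tcp_rot: [0.031, 1.0, -0.0, -0.004]
wrist_force: [-17.7, 4.2, 13.3]
gripper_width: 0.58
gripper_force: 8.9
```

Call:
jog_arm --increments '[{"xyz": [8, 0, 0], "twist": [0, 0, 0], "jaw": 50}, {"xyz": [30, 0, 0], "twist": [0, 0, 0], "jaw": 50}, {"xyz": [0, 0, -40], "twist": [0, 0, 0], "jaw": 50}, {"xyz": [0, -10, -40], "twist": [0, 0, 0], "jaw": 50}, {"xyz": [0, -45, 0], "twist": [0, 0, 0], "jaw": 0}]'

```text
clock: 6.2
tcp_pos: [0.5416, -0.0328, 0.101]
tcp_rot: [0.028, 1.0, 0.001, 0.007]
wrist_force: [1.7, -0.0, 0.2]
gripper_width: 0.428
gripper_force: 0.0
```

Call:
jog_arm --increments '[{"xyz": [0, -40, 0], "twist": [0, 0, 0], "jaw": 0}, {"xyz": [0, 0, 0], "twist": [0, 0, 0], "jaw": 0}]'

```text
clock: 6.4
tcp_pos: [0.5341, -0.0782, 0.0952]
tcp_rot: [0.033, 0.999, -0.0, 0.001]
wrist_force: [-0.8, 0.2, 0.1]
gripper_width: 0.076
gripper_force: 0.0
```

```bash
python3 - <<'E'
from h import *
s=env.get_state(); print(s["tcp_pos"],s["tcp_rot"],s["wrist_force"],s["clock"])
C={"top":[.6392,.1162,-.062],"scene":[.6428,.1127,-.061]}
for c in C:
    k=see((c,),(.608,.016,.03),1.51); print(c,k,rel(k[0],C[c]))
    im=env.snapshot(c); cv2.imwrite(f"pics/{c}2.png",im[:,:,::-1])
E
```

```text
[ 0.53411262 -0.07817841  0.09518522] [ 3.28908121e-02  9.99457783e-01 -3.03854441e-04  1.49741910e-03] [-0.81824331  0.2459601   0.13563646] 6.4
top (array([0.608, 0.016, 1.51 ]), np.float64(0.0)) [-0.02493163 -0.10194064  0.00120367]
scene (array([0.61196794, 0.01026135, 1.50993086]), np.float64(0.04740083962678909)) [-0.02452984 -0.10412771  0.00013453]
```

Call:
jog_arm --increments '[{"xyz": [-34, 0, 0], "twist": [0, 0, 0], "jaw": 0}, {"xyz": [-34, 0, 0], "twist": [0, 0, 0], "jaw": 0}, {"xyz": [0, 0, 40], "twist": [0, 0, 0], "jaw": 0}, {"xyz": [0, 0, 41], "twist": [0, 0, 0], "jaw": 0}, {"xyz": [0, 0, 0], "twist": [0, 0, 0], "jaw": 0}]'

```text
clock: 7.2
tcp_pos: [0.597, -0.0779, 0.0073]
tcp_rot: [0.031, 0.999, -0.0, -0.006]
wrist_force: [-0.9, 0.4, -0.9]
gripper_width: 0.0
gripper_force: 0.0
```

Call:
jog_arm --increments '[{"xyz": [0, 10, 0], "twist": [0, 0, 0], "jaw": 0}, {"xyz": [0, 10, 0], "twist": [0, 0, 0], "jaw": 0}, {"xyz": [0, 8, 0], "twist": [0, 0, 0], "jaw": 0}, {"xyz": [0, 8, 0], "twist": [0, 0, 0], "jaw": 0}, {"xyz": [0, 8, 0], "twist": [0, 0, 0], "jaw": 0}]'

```text
clock: 7.7
tcp_pos: [0.6053, -0.0349, 0.0153]
tcp_rot: [0.031, 1.0, -0.0, 0.002]
wrist_force: [-0.0, -5.6, 4.4]
gripper_width: -0.002
gripper_force: 2.5
```

Call:
jog_arm --increments '[{"xyz": [0, 8, 0], "twist": [0, 0, 0], "jaw": 0}, {"xyz": [0, 8, 0], "twist": [0, 0, 0], "jaw": 0}, {"xyz": [0, 7, 0], "twist": [0, 0, 0], "jaw": 0}, {"xyz": [0, 4, 0], "twist": [0, 0, 0], "jaw": 0}, {"xyz": [0, 0, 0], "twist": [0, 0, 0], "jaw": 0}]'

```text
clock: 8.2
tcp_pos: [0.6057, -0.007, 0.0129]
tcp_rot: [0.031, 1.0, 0.0, -0.0]
wrist_force: [0.3, -0.6, 0.2]
gripper_width: 0.002
gripper_force: 0.3
```

Call:
jog_arm --increments '[{"xyz": [0, 2, 0], "twist": [0, 0, 0], "jaw": 0}, {"xyz": [0, 2, 0], "twist": [0, 0, 0], "jaw": 0}, {"xyz": [0, 0, 0], "twist": [0, 0, 0], "jaw": 0}]'

```text
clock: 8.5
tcp_pos: [0.6057, -0.0037, 0.0128]
tcp_rot: [0.031, 1.0, 0.0, -0.0]
wrist_force: [-0.3, -1.5, 1.4]
gripper_width: -0.001
gripper_force: 0.7
```

Call:
jog_arm --increments '[{"xyz": [0, 2, 0], "twist": [0, 0, 0], "jaw": 0}, {"xyz": [0, 0, 0], "twist": [0, 0, 0], "jaw": 0}]'

```text
clock: 8.7
tcp_pos: [0.6058, -0.0017, 0.0128]
tcp_rot: [0.031, 1.0, 0.0, -0.0]
wrist_force: [-1.5, -0.4, 0.7]
gripper_width: 0.005
gripper_force: 0.4
```

Call:
jog_arm --increments '[{"xyz": [0, 2, 0], "twist": [0, 0, 0], "jaw": 0}, {"xyz": [0, 2, 0], "twist": [0, 0, 0], "jaw": 0}, {"xyz": [0, 0, 0], "twist": [0, 0, 0], "jaw": 0}]'

```text
clock: 9.0
tcp_pos: [0.6064, 0.0024, 0.0132]
tcp_rot: [0.031, 1.0, 0.0, -0.0]
wrist_force: [-0.8, 0.2, 0.2]
gripper_width: 0.003
gripper_force: 0.1
```

Call:
jog_arm --increments '[{"xyz": [0, 2, 0], "twist": [0, 0, 0], "jaw": 0}, {"xyz": [0, 0, 0], "twist": [0, 0, 0], "jaw": 0}]'

```text
clock: 9.2
tcp_pos: [0.6066, 0.0034, 0.0133]
tcp_rot: [0.031, 1.0, -0.001, -0.0]
wrist_force: [0.1, -4.1, -1.6]
gripper_width: -0.001
gripper_force: 2.0
```

Call:
jog_arm --increments '[{"xyz": [0, 2, 0], "twist": [0, 0, 0], "jaw": 0}, {"xyz": [0, 0, 0], "twist": [0, 0, 0], "jaw": 0}]'

```text
clock: 9.4
tcp_pos: [0.6065, 0.0036, 0.0135]
tcp_rot: [0.031, 1.0, -0.002, -0.0]
wrist_force: [0.2, -10.6, -0.9]
gripper_width: -0.001
gripper_force: 5.2
```

Home against the short rail. Back off, clear the arm, and check.

Call:
jog_arm --increments '[{"xyz": [0, -10, 0], "twist": [0, 0, 0], "jaw": 0}, {"xyz": [0, -30, 0], "twist": [0, 0, 0], "jaw": 0}, {"xyz": [0, 0, -40], "twist": [0, 0, 0], "jaw": 0}, {"xyz": [0, 0, -45], "twist": [0, 0, 0], "jaw": 0}, {"xyz": [40, -20, -20], "twist": [0, 0, 0], "jaw": 0}]'

```text
clock: 9.9
tcp_pos: [0.5684, -0.0505, 0.1226]
tcp_rot: [0.03, 1.0, 0.0, 0.005]
wrist_force: [-0.3, 0.0, 0.1]
gripper_width: -0.003
gripper_force: 0.0
```

Call:
jog_arm --increments '[{"xyz": [40, -30, 0], "twist": [0, 0, 0], "jaw": 0}, {"xyz": [40, -30, 0], "twist": [0, 0, 0], "jaw": 0}, {"xyz": [30, -40, 0], "twist": [0, 0, 0], "jaw": 0}, {"xyz": [30, -40, 0], "twist": [0, 0, 0], "jaw": 0}, {"xyz": [0, 0, 0], "twist": [0, 0, 0], "jaw": 0}]'

```text
clock: 10.4
tcp_pos: [0.4113, -0.1848, 0.1187]
tcp_rot: [0.033, 0.999, 0.0, 0.0]
wrist_force: [1.0, -0.3, 0.3]
gripper_width: -0.0
gripper_force: 0.0
```

```bash
python3 - <<'E'
from h import *
s=env.get_state(); print(s["tcp_pos"],s["wrist_force"],s["clock"])
C={"top":[.6392,.1162,-.062],"scene":[.6428,.1127,-.061]}
ims=[]
for c in C:
    k=see((c,),(.611,.066,.03),1.54); print(c,k,rel(k[0],C[c]))
    im=env.snapshot(c)[100:300,150:420,::-1]; ims.append(cv2.resize(im,(400,296)))
cv2.imwrite("pics/end.png",np.vstack(ims))
E
```

```text
[ 0.41130604 -0.18481317  0.1187047 ] [ 1.02556875 -0.25372159  0.30769452] 10.4
top (array([0.61046604, 0.06782788, 1.5167167 ]), np.float64(0.041044775396585464)) [-0.0256816  -0.05005954  0.00792037]
scene (array([0.611, 0.066, 1.54 ]), np.float64(0.0)) [-0.02889392 -0.04855174  0.03020367]
```

View pics/end.png

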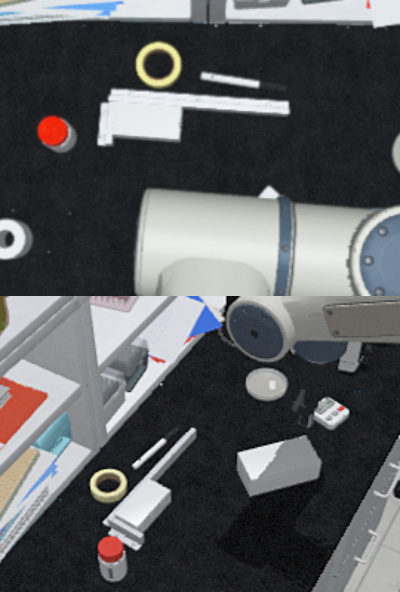

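The top view shows the carton seated against both rails at about (-25.7, -50.1) mm and 0.008 rad. The scene network gave no mask, so that reading doesn't count. The other things are undisturbed and the arm is clear.

```bash
python3 -c "
from workcell import env
print(env.finish_job())"
```

```text
the job is handed in; nothing more can be done
None
```

I pushed the slide carton home against both rails and handed the job in at about 10.5 s. The top camera put it about 1 mm from its home position and parallel within 0.01 rad. Nothing else looked moved in the last pictures, and the hand-in call returned no verdict.

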